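Pull a glued serving board together with a one-hand bar clamp

ROBOT

A 6-joint arm with a two-finger parallel gripper is mounted at the origin on a cart in front of the work surface, level with it; the furniture and walls round the work are solid. World frame = base frame: x ahead of the robot, y to its left, z up, the work surface at z = 0. Lengths are in mm, angles in rad, forces in N, time in s.
With the tool pointing down it reaches from about 300 to 775 mm from the base axis. Payload 14.6 kg.
Tool frame: the origin (TCP) lies on the centre line of the jaws, within the pads' length; the fingertips stand 19 mm ahead of it and the grasp point (between the pads) is the TCP (bot.tip_reach is the distance from the TCP to the fingertips, in mm); z points along the fingers, y is the line along which they close (so a half turn about z gives the same grasp; the last joint's range is limited). The gripper opens to 85 mm and grips with 20 to 120 N. Pads are 22 mm wide; open, the fingers measure 114 mm over their backs; the gripper's body (76 mm by 85 mm) begins 54 mm behind the grasp point. The pads swing forward as they close: fully open they stand 13 mm farther back than shut.
Start: joints at [1.173, 0.3, 1.521, -0, 1.321, -0.067], TCP at [178.637, 520.172, 250.281] pointing down, gripper open.
Joint ranges: [-3.03, 3.03], [-0.79, 2.21], [0.23, 2.52], [-1.04, 4.18], [0, 3.07], [-2.55, 2.55]. Speed limits (rad/s): [2.22, 2.22, 2.57, 3.14, 3.14, 3.14].

INTERFACE

Orientations are given as a unit quaternion [w, x, y, z].
In Python, from rig import bot gives the robot as it stands. Calls block until the motion is done:
- bot.move_to(position, orientation): joint-space move of the TCP to a pose.
- bot.servo_line(position, attitude=None, speed=150, until_force=None): straight line of the TCP; attitude=None keeps the orientation; speed is the mean speed in mm/s. With until_force (N) it stops when the force on the tool has changed by that much, and returns True; else False.
- bot.move_joints(angles): joint-space move.
- bot.move_gripper(opening, grip_force=None): finger opening in mm; grip_force is the grip in N (None keeps the last); returns when the fingers have stopped.
- bot.dwell(seconds).
- bot.ik(position, orientation): joint angles nearest the present ones, or None.
- bot.read_state(): the state.
- bot.read_camera(name): name is "side" or "top" or "wrist"; returns a dict with "image" (384x512x3 uint8, blue, green, red), "depth" (384x512 float32, mm along the optical axis (not along the pixel's ray), 0 where there is no reading), "fovy" (degrees; the focal length in pixels is half the picture's height over the tangent of half this angle, whatever the lens; pixels are square), "cx", "cy" (the principal point, pixels), "eye" and "attitude" of the camera in the world; the wrist camera has in their place "mount" (4x4, takes a point from camera to tool coordinates, whose origin is the TCP and whose axes are the flange's). Camera axes: x right, y down, z forward; pixel columns grow to the right and rows downward; lengths in mm; the calibration is good to about 2 mm. A picture is of the moment at which its call begins: read the wrist's pose just before it.
A pose or a line that the arm cannot do raises bot.MotionError and nothing moves.
- bot.finish_job(): hands the job in; it is judged then, once.
The state is a dict: "clock": time; "joint_positions": joint angles; "qvel": joint speeds; "effort": joint torques, N m; "ee_pos": TCP position; "tool_rot": TCP orientation; "ft_force": force on the tool from outside, world axes, zero at the start; "moment": the same for the moment, N m; "grip_width": finger opening in mm; "grip_force": force on a finger pad.
Only numpy, scipy, OpenCV 4.12 (cv2) and the standard library are available. Lean on these libraries where they do the work, as an engineer would, in place of code of your own. Each camera call takes 0.05 s, during which the arm holds its last target. There are 200 camera calls.

TASK

The little wooden serving board has come apart along its middle glue line and its two halves still stand a few millimetres apart on their dowels. Carry the one-hand bar clamp by its handle, set it down upright on its pads squarely across the middle of the board with one pad beyond each long edge and let go, then take handle and trigger together and pump the trigger with full strokes, letting it spring right out each time, until the seam is shut and the trigger goes firm under a moderate squeeze, without forcing it. Leave the clamp standing there, tight on the board, and disturb nothing else on the counter.

Things in the scene. Friction and masses are not known exactly. Their poses are not given: they have to be found in the camera images.
- clamp: One-hand bar clamp, steel, black and grey, 223 x 44 x 126 mm, 0.56 kg, standing on its two pads, handle and trigger up. Origin on the counter midway between the fully open pads; x along the bar to the fixed jaw, z up. Bar 8 mm wide, z = 28 to 46 mm, x = -127 to 96. Moving jaw with housing (28 mm wide, to z = 62), handle and trigger rides on the bar at -x. CoM near x = -40, z = 50 mm.
- fixed_pad: Rubber pad of the fixed jaw, 6 x 44 x 26 mm, face at x = +75 mm in the clamp's frame; origin at the middle of the face's lower edge; axes as clamp
- moving_pad: Rubber pad of the moving jaw, 6 x 44 x 26 mm, face at x = -75 mm + joint clamp_jaw in the clamp's frame; origin at the middle of the face's lower edge; axes as clamp. Gives up to 1.5 mm.
- clamp_handle (a point): Middle of the upright grey handle, 100 mm above the pads' undersides, at x = -108 mm + joint clamp_jaw in the clamp's frame. The handle is 22 mm along the bar (x) and 26 mm across it (y), flat-sided, z = 56 to 126 mm. Axes as clamp.
- trigger_end (a point): On the trigger, 4 mm below its tip. Trigger: bar 12 mm thick, 18 mm wide, on the fixed-jaw side of the handle, pivot at z = 18 mm, x = -88.5 mm + joint clamp_jaw, 96 mm long from the pivot; at rest it leans 0.36 rad toward the fixed jaw. Across handle and trigger along the bar at z = 95 mm: 64 mm at rest, 37 mm when home.
- clamp_trigger (a joint): Trigger, rad: 0 sprung out, 0.36 squeezed home against the handle. Each full stroke draws the jaws about 8 mm closer (pawl and rack); a brake holds the jaw when it is let out. Spring 4 to 5 N, brake about 9 N more at the trigger; 22 to 30 N tightens enough, over 40 N is forcing it. Once the jaws are tight it stops short of home.
- clamp_jaw (a joint): Travel of the moving jaw along the bar toward the fixed jaw, m: 0 fully open (150 mm), 0.050 when the pads meet the closed 100 mm board
- board: Split wooden serving board lying flat, 160 mm long (x), 18 mm thick, 100 mm wide (y) when closed, 0.24 kg. Origin on its underside in the middle of the seam face of the first half, which covers y = -50 to 0 mm; the other half lies at +y and slides on dowels along y. z up.
- loose_half (a joint): Width of the open seam, m: 0 shut; the loose half covers y = this to this + 50 mm in the board's frame
- mug: Blue-grey mug, 84 mm across, 94 mm high; origin under its middle. Not to be disturbed.
- salt_jar: Glass jar with white lid, 60 mm across, 100 mm high; origin under its middle. Not to be disturbed.
- glue_bottle: White plastic bottle of wood glue with grey cap, 48 mm across, 150 mm high; origin under its middle. Not to be disturbed.

How it is judged:
By the outcome, as a careful person would: the job done as asked, in the order asked, and still so for the second after the job is handed in, with the robot touching nothing.
It also fails if it takes over 70 s, if anything falls off the work surface, if the arm or the gripper's body presses on something with over 40 N, if the wrist force passes 120 N, or if a joint passes its speed limit or range.

## Working session

There is one attempt and no reset: what is moved stays moved. The work goes in short steps, each a Python script; the robot and the scene stay as the last script left them, time stands still between calls to the robot, and variables do not carry over. Pictures are saved under pics/ and viewed, at most 10 in all, crops included, and the job is handed in when it is done.

```bash
ls; mkdir -p pics; python3 - <<'E'
from rig import bot
import cv2,numpy as np
s=bot.read_state();print(s)
for n in("top","side"):
    c=bot.read_camera(n);cv2.imwrite(f"pics/{n}0.png",c["image"]);np.savez(f"pics/{n}0.npz",**c)
    print(n,{k:v for k,v in c.items() if k not in("image","depth")},(c["depth"]>0).mean())
E
```

```text
pics
{'clock': 0.0, 'joint_positions': array([ 1.17341498e+00,  3.00497215e-01,  1.52160197e+00,  2.67139913e-05,
        1.32067720e+00, -6.65768981e-02]), 'qvel': array([-2.74080844e-03,  4.16993392e-04,  1.56333156e-03, -2.77017327e-05,
        1.32454956e-03, -4.06101657e-05]), 'effort': array([ 1.29331554e-03, -5.43487787e+01, -3.61800671e+01, -5.60995670e-05,
        4.05126149e-03,  1.36413547e-06]), 'ee_pos': array([178.54483106, 519.9880948 , 249.69813447]), 'tool_rot': array([-1.48664951e-04,  1.64652321e-01,  9.86351491e-01, -5.73035932e-04]), 'ft_force': array([-0.64647479, -0.19484957, -0.4327835 ]), 'moment': array([-0.00362319,  0.00821795,  0.01694292]), 'grip_force': 0.0, 'grip_width': 85.21931044300888}
top {'fovy': 48.16350980033259, 'cx': 262.2811918466211, 'cy': 183.14047103069134, 'eye': array([ 388.16922941,    4.62065472, 1163.24082579]), 'attitude': array([-0.07705522,  0.73701049, -0.66804007,  0.06782698])} 0.9961191813151041
side {'fovy': 43.942373027962724, 'cx': 255.1715623558636, 'cy': 186.58621029811096, 'eye': array([ 448.95930785,  643.11839179, 1201.81800819]), 'attitude': array([ 0.03641456, -0.11094607,  0.95765316, -0.26318317])} 0.9961039225260416
```

View pics/top0.png

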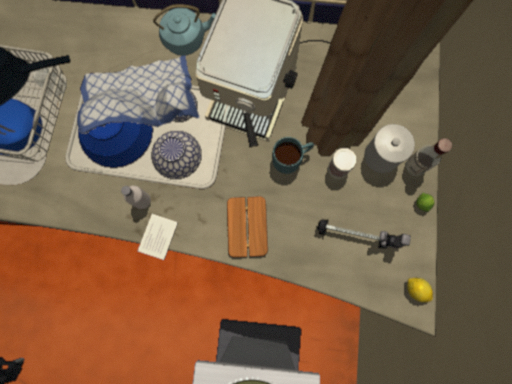

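View pics/side0.png

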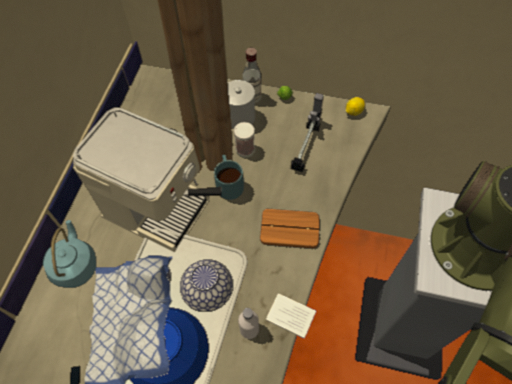

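The top view shows the board at about (247,227), with its seam running up the image. The clamp lies to its right, fixed jaw at (322,228) and handle at (405,240). The mug is at (290,153), the jar at (343,163), the glue at (136,197), and a post stands behind the mug. Next I'll turn these pixels into positions.

```bash
cat > h.py <<'E'
import numpy as np,cv2
from scipy.spatial.transform import Rotation as R
def rot(q): return R.from_quat(np.r_[q[1:],q[0]]).as_matrix()
def cam(c):
    f=192/np.tan(np.radians(float(c["fovy"]))/2); return f,float(c["cx"]),float(c["cy"]),rot(c["attitude"]),c["eye"]
def plane(c,uv,z):
    f,cx,cy,M,e=cam(c);uv=np.atleast_2d(uv).astype(float)
    d=np.c_[(uv[:,0]-cx)/f,(uv[:,1]-cy)/f,np.ones(len(uv))]@M.T
    return e+d*((z-e[2])/d[:,2])[:,None]
def cloud(c):
    f,cx,cy,M,e=cam(c);v,u=np.mgrid[:384,:512];D=c["depth"]
    return (np.dstack([(u-cx)/f*D,(v-cy)/f*D,D])@M.T)+e
E
python3 - <<'E'
from h import *
for n,roi in(("top",(220,190,275,265)),("side",(255,200,325,255))):
    c=dict(np.load(f"pics/{n}0.npz"));im=c["image"].astype(int)
    P=cloud(c)
    m=((im[...,2]-im[...,0])>50)
    k=np.zeros_like(m);x0,y0,x1,y1=roi;k[y0:y1,x0:x1]=1;m&=k
    m=m.astype(np.uint8)
    lab,L,st,ce=cv2.connectedComponentsWithStats(m)[0:4]
    print(n,[s for s in st[1:] if s[4]>20])
    cs=np.argwhere(m)[:,::-1]
    pts=plane(c,cs,18)[:,:2].astype(np.float32)
    print("board rect",cv2.minAreaRect(pts), "z",np.median(P[m>0][:,2]))
    for i in range(1,lab):
        if st[i,4]>200: print("half",cv2.minAreaRect(plane(c,np.argwhere(L==i)[:,::-1],18)[:,:2].astype(np.float32)))
    # clamp
    ok=(P[...,2]>15)&(P[...,2]<140)&(c["depth"]>0)
    r=(310,210,420,260) if n=="top" else (285,90,330,175)
    k=np.zeros_like(ok);k[r[1]:r[3],r[0]:r[2]]=1;q=P[ok&k]
    print("clamp n",len(q),"ctr",q.mean(0));
    b=q[(q[:,2]>30)&(q[:,2]<55)];cc=b[:,:2].mean(0);u,s,vt=np.linalg.svd(b[:,:2]-cc,full_matrices=False);d=vt[0]
    print("bar dir",d,"pt",cc)
    for lo,hi in((15,35),(35,50),(50,70),(70,100),(100,118),(118,135)):
        w=q[(q[:,2]>lo)&(q[:,2]<hi)]
        if len(w)>2:
            t=(w[:,:2]-cc)@d;y=(w[:,:2]-cc)@np.array([-d[1],d[0]])
            print(lo,hi,len(w),"t",t.min().round(1),t.max().round(1),"y",np.percentile(y,[0,50,100]).round(1),w.mean(0).round(1))
    cv2.imwrite(f"pics/{n}_z.png",cv2.resize(im[r[1]-5:r[3]+5,r[0]-10:r[2]+10].astype(np.uint8),None,fx=5,fy=5,interpolation=2))
    # others
    for name,(a,bb) in {"mug":((290,155),(228,178)),"jar":((343,160),(244,138)),"glue":((137,195),(248,322)),"post":((322,135),(210,140))}.items():
        uu,vv=a if n=="top" else bb;print(name,P[vv,uu].round())
E
```

```text
top [array([ 227,  196,   41,   61, 2298], dtype=int32)]
board rect ((495.3560791015625, 68.03926849365234), (180.946044921875, 123.41857147216797), 5.607828617095947) z 17.688823470272723
half ((505.8755798339844, 61.42255783081055), (160.54551696777344, 105.82112884521484), 7.810651779174805)
clamp n 760 ctr [ 506.13528454 -253.56704519   66.83553119]
bar dir [0.14935809 0.98878317] pt [ 511.49304003 -215.5186279 ]
15 35 90 t -117.8 91.2 y [-20.   10.7  20.9] [ 505.9 -208.5   26.5]
35 50 209 t -124.7 91.3 y [-20.9  -0.4  14.7] [ 510.6 -220.3   45.3]
50 70 220 t -126.0 91.0 y [-21.6  -0.1  14. ] [ 508.7 -239.8   58.3]
70 100 68 t -124.9 -66.5 y [-16.1   0.    9.5] [ 497.9 -311.8   83.6]
100 118 69 t -115.5 -54.5 y [-15.6  -3.    8. ] [ 503.1 -290.1  108.2]
118 135 104 t -123.8 -100.8 y [-18.   -4.4   7.6] [ 499.3 -326.2  124.8]
mug [700. -35.  59.]
jar [ 689. -170.  101.]
glue [547. 339. 103.]
post [ 753. -112.   93.]
side [array([ 259,  208,   61,   39, 2072], dtype=int32)]
board rect ((495.3570251464844, 71.29121398925781), (177.6646728515625, 127.56471252441406), 8.238048553466797) z 17.328045255660754
half ((503.907958984375, 63.59465026855469), (162.94485473632812, 109.87994384765625), 8.23805046081543)
clamp n 697 ctr [ 514.30843455 -265.82462667   60.04070981]
bar dir [-0.2325158   0.97259262] pt [ 525.57500445 -233.02272927]
15 35 159 t -206.8 108.9 y [-45.4   2.4 101.1] [ 526.4 -271.2   25.1]
35 50 184 t -189.9 110.9 y [-45.6   2.2  63.8] [ 525.5 -243.9   43.6]
50 70 150 t -176.2 109.9 y [-42.6  20.6  65.8] [ 508.7 -227.1   58.2]
70 100 80 t -87.7 -31.3 y [24.9 43.3 63.4] [ 498.5 -308.2   84.6]
100 118 65 t -86.4 -26.6 y [21.  37.9 63.1] [ 500.4 -299.1  107.7]
118 135 59 t -97.5 -71.6 y [34.1 48.3 60.9] [ 497.9 -323.9  124.4]
mug [701. -27.  59.]
jar [ 683. -146.   97.]
glue [544. 367. 110.]
post [761. -81. 150.]
```

View pics/top_z.png

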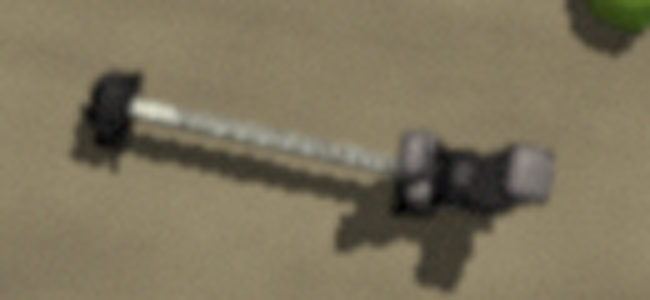

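The crop shows the fixed jaw at the left, and the housing, trigger tip and handle top (about (528,172) in the crop) at the right. The clamp's x axis points to about 81° and the board's cross axis to about 98°. I'll look at both from above with the wrist camera.

```bash
cat >> h.py <<'E'
def q_down(deg):
    a=np.radians(deg);y=np.array([np.cos(a),np.sin(a),0]);z=np.array([0,0,-1.]);x=np.cross(y,z)
    q=R.from_matrix(np.c_[x,y,z]).as_quat();return np.r_[q[3],q[:3]]
def best(bot,p,deg):
    o=[]
    for d in(deg,deg+180):
        j=bot.ik(p,q_down(d))
        if j is not None:o.append((abs(j[5]),d,j))
    return min(o,key=lambda t:t[0])
def wrist(bot,tag):
    s=bot.read_state();c=bot.read_camera("wrist")
    M=rot(s["tool_rot"]);m=np.array(c["mount"])
    A=M@m[:3,:3];c["eye"]=s["ee_pos"]+M@m[:3,3];q=R.from_matrix(A).as_quat();c["attitude"]=np.r_[q[3],q[:3]]
    cv2.imwrite(f"pics/{tag}.png",c["image"]);np.savez(f"pics/{tag}.npz",**c);return c
E
python3 - <<'E'
from h import *
from rig import bot
for tag,p,d in(("w_board",[480,62,330],98),("w_clamp",[480,-270,330],81.4)):
    _,dd,j=best(bot,p,d);print(dd,j.round(2));bot.move_to(p,q_down(dd));bot.dwell(.3)
    c=wrist(bot,tag);P=cloud(c);print(bot.read_state()["ee_pos"],c["eye"].round(),bot.read_state()["clock"])
a=np.hstack([cv2.imread("pics/w_board.png"),cv2.imread("pics/w_clamp.png")]);cv2.imwrite("pics/w1.png",cv2.resize(a,(800,300),interpolation=cv2.INTER_AREA))
E
```

```text
278 [ 0.05  0.1   1.58 -0.    1.47  1.48]
[479.98020245  62.19429852 329.96308769] [553.  72. 454.] 2.45
261.4 [-0.58  0.25  1.4  -0.    1.49  1.14]
[ 480.17823141 -269.57367636  330.06671152] [ 553. -281.  454.] 4.0583
```

View pics/w1.png

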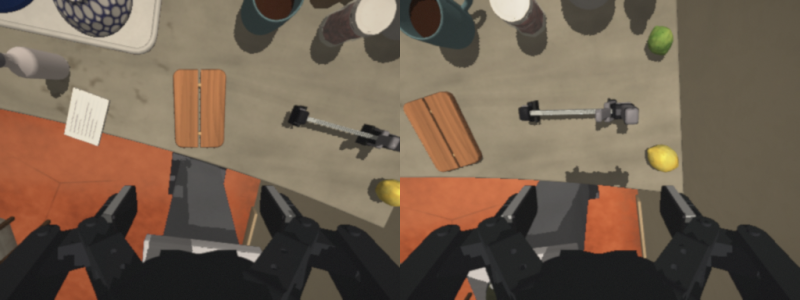

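In the left wrist view the board is at about (200,108) with its seam upright. In the right view the bar is level, with the fixed jaw at (530,112) and the handle at (630,112). I'll measure from both.

```bash
python3 - <<'E'
from h import *
c=dict(np.load("pics/w_board.npz"));im=c["image"].astype(int);P=cloud(c)
m=((im[...,2]-im[...,0])>45)&(P[...,2]>9)&(P[...,2]<30);k=np.zeros_like(m);k[80:200,210:300]=1
m=(m&k).astype(np.uint8);n,L,st,ce=cv2.connectedComponentsWithStats(m)
print(st[1:][st[1:,4]>50].tolist())
pts=plane(c,np.argwhere(m)[:,::-1],18)[:,:2].astype(np.float32);print("board",cv2.minAreaRect(pts),np.median(P[m>0][:,2]))
# seam: dark pixels in rows
(bc,sz,an)=cv2.minAreaRect(pts)
a=np.radians(an if sz[0]>sz[1] else an+90-180);l=np.array([np.cos(a),np.sin(a)]);w=np.array([-l[1],l[0]])
X=plane(c,np.argwhere(k)[:,::-1],18)[:,:2]-bc;g=im.sum(2)[k];hist=[]
for v in np.arange(-60,61,2):
    s=(abs(X@w-v)<1)&(abs(X@l)<60);hist.append((int(v),int(g[s].mean())))
print(np.degrees(a),hist)
c=dict(np.load("pics/w_clamp.npz"));P=cloud(c);k=np.zeros(P.shape[:2],bool);k[110:180,140:320]=1
q=P[k&(P[...,2]>10)&(P[...,2]<140)&(c["depth"]>0)]
print(len(q))
b=q[(q[:,2]>38)&(q[:,2]<50)];x=b[:,1]  # bar: fit x=f(y)
b=b[(b[:,1]>-275)&(b[:,1]<-160)];f=cv2.fitLine(b[:,:2].astype(np.float32),cv2.DIST_HUBER,0,.01,.01).ravel()
d=f[:2]*np.sign(f[1]);cc=f[2:];print("bar",d,np.degrees(np.arctan2(d[1],d[0])),cc)
for lo,hi in((10,35),(35,50),(50,66),(66,95),(95,118),(118,135)):
    w=q[(q[:,2]>lo)&(q[:,2]<hi)]
    if len(w)>2:
        t=(w[:,:2]-cc)@d;y=(w[:,:2]-cc)@np.array([-d[1],d[0]]);print(lo,hi,len(w),"t",np.percentile(t,[0,3,50,97,100]).round(1),"y",np.percentile(y,[2,50,98]).round(1),w.mean(0).round(1))
w=q[q[:,2]>118];print("handle top",cv2.minAreaRect(w[:,:2].astype(np.float32)))
E
```

```text
[[221, 88, 68, 101, 6116]]
board ((504.41058349609375, 64.10090637207031), (158.58876037597656, 104.51600646972656), 8.100859642028809) 18.397066773786776
8.100859642028809 [(-60, 385), (-58, 386), (-56, 384), (-54, 362), (-52, 319), (-50, 329), (-48, 348), (-46, 348), (-44, 342), (-42, 342), (-40, 355), (-38, 369), (-36, 367), (-34, 364), (-32, 365), (-30, 365), (-28, 368), (-26, 381), (-24, 385), (-22, 374), (-20, 361), (-18, 354), (-16, 359), (-14, 365), (-12, 371), (-10, 372), (-8, 372), (-6, 369), (-4, 352), (-2, 317), (0, 355), (2, 361), (4, 361), (6, 380), (8, 379), (10, 373), (12, 357), (14, 350), (16, 343), (18, 338), (20, 345), (22, 356), (24, 360), (26, 356), (28, 361), (30, 362), (32, 362), (34, 362), (36, 364), (38, 373), (40, 383), (42, 393), (44, 396), (46, 388), (48, 372), (50, 327), (52, 306), (54, 369), (56, 400), (58, 402), (60, 404)]
2352
bar [0.12601562 0.99202824] 82.76058 [ 513.5628  -213.77487]
10 35 313 t [-96.8 -93.5  67.2  80.5  82.8] y [-20.3  -6.4  20.7] [ 521.  -179.3   25.7]
35 50 610 t [-134.1 -105.6    7.2   77.6   87.8] y [-14.8  -0.7  14.6] [ 514.9 -211.2   46.1]
50 66 521 t [-125.6 -116.3  -30.7   89.4   92.3] y [-16.8  -1.1  14.5] [ 513.4 -223.7   57.4]
66 95 292 t [-122.8 -114.1  -78.9  -70.1  -64.7] y [-15.8  -2.6  15.7] [ 504.6 -298.6   75.1]
95 118 240 t [-118.2 -113.9  -64.2  -55.2  -54. ] y [-12.6  -1.8   9.8] [ 506.1 -285.5  106.2]
118 135 376 t [-123.2 -121.7 -111.5 -101.4 -101.1] y [-12.2  -0.7  12. ] [ 500.1 -324.2  125.2]
handle top ((498.9971008300781, -324.7507629394531), (21.733539581298828, 26.093679428100586), 84.8999252319336)
```

```bash
python3 - <<'E'
from h import *
from rig import bot
p=[499.3,-324.8];dg=173.
_,dd,j=best(bot,[*p,160],dg);print(dd,j.round(2))
t=[519.6,-42.8];jt=bot.ik([*t,160],q_down(dd+15.1));print(jt)
bot.move_gripper(56)
bot.move_to([*p,200],q_down(dd));bot.servo_line([*p,102],speed=100,until_force=6)
s0=bot.read_state();print(s0["ee_pos"],s0["ft_force"])
bot.move_gripper(15,100);bot.dwell(.2);s=bot.read_state();print(s["grip_width"],s["grip_force"],s["ft_force"],s["clock"])
bot.servo_line([*p,165],speed=60);bot.dwell(.2);s=bot.read_state();print(s["ee_pos"],s["ft_force"],s["moment"],s["grip_width"],s["clock"])
bot.read_camera("top")
for n in("side",):
    c=bot.read_camera(n);P=cloud(c);np.savez("pics/lift.npz",**c);cv2.imwrite("pics/lift.png",cv2.resize(c["image"][60:220,220:400],None,fx=4,fy=3.75))
E
```

```text
353.0 [-0.64  0.48  1.48 -0.    1.17 -0.52]
[-1.52444348e-01  3.31335867e-01  1.70262909e+00 -4.44089210e-16
  1.10762769e+00 -2.93816017e-01]
[ 499.56586244 -325.00486203  102.7037004 ] [-0.74353225  0.04247136 -0.12495266]
25.18656696907925 98.19388389587402 [-0.22301653  1.00323511  6.30783515] 7.6417
[ 499.24163931 -324.75340791  164.70381992] [ 0.36945113  0.2482743  -5.88851732] [-0.36982784  0.01523092 -0.02745757] 24.837376198615026 9.0417
```

View pics/lift.png

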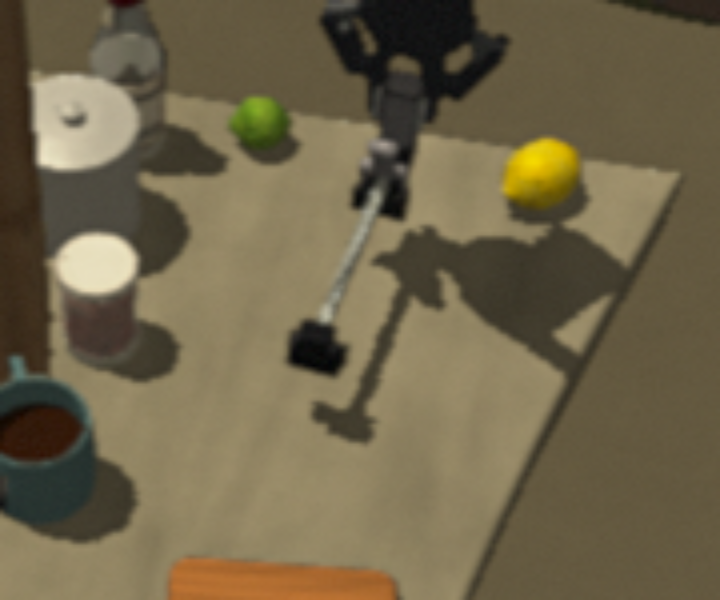

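The clamp is lifted and held level, as the shadow confirms. I'll carry it over the board and measure it there before lowering.

```bash
cat > hov.py <<'E'
from h import *
def bar(c,near,ang,zlo,zhi):
    P=cloud(c);d=np.array([np.cos(np.radians(ang)),np.sin(np.radians(ang))]);n=np.array([-d[1],d[0]])
    X=P[...,:2]-near;t=X@d;y=X@n
    q=P[(c["depth"]>0)&(abs(y)<12)&(t>-45)&(t<60)&(P[...,2]>zlo)&(P[...,2]<zhi)]
    f=cv2.fitLine(q.astype(np.float32),cv2.DIST_HUBER,0,.01,.01).ravel();f[:3]*=np.sign(f[1])
    e=P[(c["depth"]>0)&(abs(y)<30)&(t>60)&(t<110)&(P[...,2]>zlo-15)]
    return len(q),"yaw",np.degrees(np.arctan2(f[1],f[0])).round(2),"pitch",np.degrees(np.arcsin(f[2])).round(2),"pt",f[3:].round(1),"off",((f[3:5]-near)@n).round(1),"fixed jaw t",np.percentile((e[:,:2]-near)@d,[2,98]).round(1) if len(e) else None
E
python3 - <<'E'
from hov import *
from rig import bot
t=[519.6,-42.8]
bot.servo_line([*t,165],attitude=q_down(353+15.1),speed=130);bot.dwell(.3);s=bot.read_state();print(s["ee_pos"],s["grip_width"],s["clock"])
for n in("top","side"): print(n,bar(bot.read_camera(n),np.array([504.4,64.1]),98.1,85,125))
print(bar(wrist(bot,"w_hov"),np.array([504.4,64.1]),98.1,85,125))
E
```

```text
[519.58881595 -42.89995827 165.00035813] 25.0135436489895 11.7667
top (160, 'yaw', np.float32(97.65), 'pitch', np.float32(-0.77), 'pt', array([501.8,  76. , 108.3], dtype=float32), 'off', np.float64(0.9), 'fixed jaw t', array([63.3, 90.4]))
side (117, 'yaw', np.float32(98.78), 'pitch', np.float32(-0.3), 'pt', array([501.1,  73. , 108.8], dtype=float32), 'off', np.float64(2.0), 'fixed jaw t', array([65.1, 95.4]))
(1635, 'yaw', np.float32(97.98), 'pitch', np.float32(0.03), 'pt', array([504.5,  57.3, 110.4], dtype=float32), 'off', np.float64(0.9), 'fixed jaw t', None)
```

```bash
python3 - <<'E'
from hov import *
from rig import bot
t=[519.6,-42.8];q=q_down(353+15.1)
bot.servo_line([*t,108],speed=80);h=bot.servo_line([*t,100],speed=12,until_force=4);s=bot.read_state();print(h,s["ee_pos"],s["ft_force"])
bot.move_gripper(56);bot.dwell(.2);bot.servo_line([*t,215],speed=150);
p=[515,10,300];_,dd,j=best(bot,p,98.1);print(dd,j.round(2));bot.move_to(p,q_down(dd));bot.dwell(.3);print(bot.read_state()["clock"])
c=wrist(bot,"w_set");near=np.array([504.4,64.1]);print(bar(c,near,98.1,30,60));print(bar(bot.read_camera("top"),near,98.1,30,60))
P=cloud(c);d=np.array([np.cos(np.radians(98.1)),np.sin(np.radians(98.1))]);n=np.array([-d[1],d[0]]);X=P[...,:2]-near;tt=X@d;y=X@n
w=P[(P[...,2]>118)&(P[...,2]<135)&(abs(y)<30)&(tt<-80)&(tt>-150)];print("handle",cv2.minAreaRect(w[:,:2].astype(np.float32)),w.mean(0))
im=c["image"].astype(int);m=((im[...,2]-im[...,0])>45)&(P[...,2]>9)&(P[...,2]<26)&(abs(tt)<65)&(abs(y)<95)
print("board",cv2.minAreaRect(P[m][:,:2].astype(np.float32)))
E
```

```text
True [519.71051532 -42.84435546 102.61852267] [-0.58215614 -0.47172786  5.29974277]
278.1 [-0.05  0.19  1.55 -0.    1.41  1.38]
16.5667
(508, 'yaw', np.float32(97.88), 'pitch', np.float32(-0.08), 'pt', array([504.1,  70.9,  47.6], dtype=float32), 'off', np.float64(-0.7), 'fixed jaw t', array([63. , 94.1]))
(90, 'yaw', np.float32(96.93), 'pitch', np.float32(-0.35), 'pt', array([505.4,  52.8,  46.7], dtype=float32), 'off', np.float64(0.6), 'fixed jaw t', array([61.6, 90.7]))
handle ((519.4649658203125, -42.65666961669922), (25.639963150024414, 22.23151969909668), 7.573553085327148) [520.56691297 -41.8797434  125.04082473]
board ((504.12847900390625, 64.50167846679688), (158.1682586669922, 105.38845825195312), 8.01637077331543)
```

View pics/w_set.png

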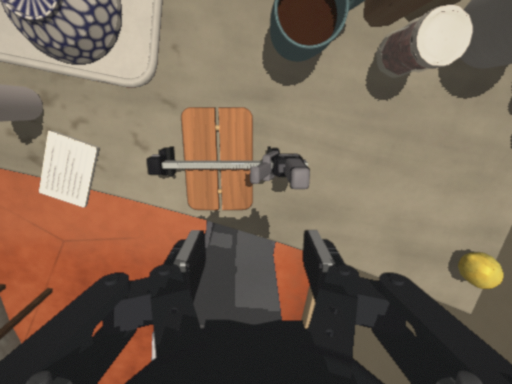

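The clamp stands squarely across the middle of the board: bar offset under 1 mm, yaw 97.9° against the board's 98.1°. Pads sit clear of both long edges. First stroke now, at moderate force, watching how the clamp shifts.

```bash
cat > pump.py <<'E'
from h import *
from rig import bot
A=98.1;N=np.array([504.4,64.1]);D=np.array([np.cos(np.radians(A)),np.sin(np.radians(A))]);n=np.array([-D[1],D[0]]);Z=102
def pos(t,z=Z): return [*(N+t*D),z]
def jaw(name="top"):
    c=bot.read_camera(name);P=cloud(c);X=P[...,:2]-N;t=X@D;y=X@n
    e=(c["depth"]>0)&(abs(y)<26)&(t>40)&(t<125)&(P[...,2]>30)&(P[...,2]<75)&(c["image"].max(2)<70)
    return t[e].mean()
def rep(k):
    s=bot.read_state();print(k,"w",s["grip_width"].round(1),"F",round(s["grip_force"],1),"ft",s["ft_force"].round(1),"t",((s["ee_pos"][:2]-N)@D).round(1),"clk",s["clock"].round(2),flush=True);return s
E
python3 - <<'E'
from pump import *
h=-119
bot.move_gripper(85);print("jaw0",jaw(),jaw("side"))
bot.move_to(pos(h+34,200),q_down(278.1));print(jaw(),jaw("side"));bot.servo_line(pos(h+34),speed=150,until_force=6);rep("down")
print(jaw(),jaw("side"))
bot.move_gripper(30,24);s=rep("squeeze");print(jaw(),jaw("side"))
c=(s["ee_pos"][:2]-N)@D
dr=(h+8)-(c-s["grip_width"]/2);print("drag",dr)
bot.servo_line(pos(c+dr),speed=40);rep("dragged");print(jaw(),jaw("side"))
bot.move_gripper(85);rep("open");print(jaw(),jaw("side"))
E
```

```text
jaw0 81.9209500843093 88.25253281963556
81.66894209465133 88.28441434079245Traceback (most recent call last):
  File "<stdin>", line 4, in <module>
  File "pump.py", line 10, in rep
    s=bot.read_state();print(k,"w",s["grip_width"].round(1),"F",round(s["grip_force"],1),"ft",s["ft_force"].round(1),"t",((s["ee_pos"][:2]-N)@D).round(1),"clk",s["clock"].round(2),flush=True);return s
                                   ^^^^^^^^^^^^^^^^^^^^^
AttributeError: 'float' object has no attribute 'round'
```

```bash
sed -i 's/s\["grip_width"\].round(1)/round(s["grip_width"],1)/; s/s\["clock"\].round(2)/round(s["clock"],2)/' pump.py
python3 - <<'E'
from pump import *
h=-119
rep("down");print(jaw(),jaw("side"))
bot.move_gripper(30,24);s=rep("squeeze");print(jaw(),jaw("side"))
c=(s["ee_pos"][:2]-N)@D
dr=(h+8)-(c-s["grip_width"]/2);print("drag",dr)
bot.servo_line(pos(c+dr),speed=40);rep("dragged");print(jaw(),jaw("side"))
bot.move_gripper(85);rep("open");print(jaw(),jaw("side"))
E
```

```text
down w 84.9 F 0.0 ft [-0.  -0.8  0.8] t -85.1 clk 18.57
81.8750169162364 88.3808331967235
squeeze w 61.5 F 21.0 ft [ -1.8 -10.1  21.7] t -86.5 clk 19.28
81.92087429370164 88.06704559451371
drag 6.252231299506619
dragged w 59.7 F 20.5 ft [  0.5 -14.4  22.7] t -82.2 clk 19.65
86.00020368771935 92.80503471793716
open w 84.9 F 0.0 ft [-0.5 -0.9 -0.2] t -80.1 clk 20.13
85.70417755311652 92.59513349711982
```

```bash
python3 - <<'E'
from pump import *
h=-112.3
bot.servo_line(pos(h+34),speed=80)
for F in(30,35):
    bot.move_gripper(30,F);s=rep(f"squeeze{F}");print(jaw(),jaw("side"))
    if s["grip_width"]<40:break
    p=s["ee_pos"].copy();p[2]+=3;bot.servo_line(list(p),speed=20);s=rep("raised3");bot.move_gripper(30,F);s=rep("again")
    if s["grip_width"]<40:break
E
```

```text
squeeze30 w 35.8 F 29.5 ft [  1.2 -21.1  30.1] t -81.1 clk 21.0
91.29651457515469 98.19844120445009
```

30 N takes the trigger home, about 8 mm per stroke. The fingers carry the clamp toward the board as they close, so I'll ease it back while squeezed each time, then repeat.

```bash
cat >> pump.py <<'E'
J00=81.85
def hb(s): return (s["ee_pos"][:2]-N)@D-s["grip_width"]/2
def ease(St,J,up=3):
    """squeezed: relieve downward friction, slide clamp along bar so that S=St, then let out"""
    s=bot.read_state();z=s["ee_pos"][2]
    tgt=-119+J+St+s["grip_width"]/2
    bot.servo_line(pos((s["ee_pos"][:2]-N)@D,z+up),speed=30)
    bot.servo_line(pos(tgt,z+up),speed=60);s=rep("eased");print("  S",jaw()-J00,"hb",hb(s))
    bot.move_gripper(85);S=jaw()-J00;rep("open");print("  S",S);return S
E
python3 - <<'E'
from pump import *
J=10.6
S=ease(-4,J)
h=-119+J+S;bot.servo_line(pos(h+34),speed=80)
bot.move_gripper(30,30);s=rep("squeeze");S=jaw()-J00;print("S",S,"hb",hb(s),"J",hb(s)+119-S)
E
```

```text
eased w 35.3 F 30.6 ft [-1.1 -0.2 -5. ] t -94.8 clk 21.88
  S -4.320524275012545 hb -112.43908957006967
open w 84.9 F 1.1 ft [0.  2.2 0.3] t -94.3 clk 22.52
  S -7.8724875176934574
squeeze w 35.8 F 27.8 ft [  1.4 -17.2  28.9] t -85.0 clk 23.35
S -2.0274309791837624 hb -102.9482217258605 J 18.079209253323256
```

```bash
python3 - <<'E'
from pump import *
J=18.1
for St in(-9,-14):
    S=ease(St,J,2)
    h=-119+J+S;bot.servo_line(pos(h+34),speed=80)
    bot.move_gripper(30,30);s=rep("squeeze");S=jaw()-J00;J=hb(s)+119-S;print("S",S,"J",J)
E
```

```text
eased w 35.5 F 30.7 ft [ 0.6  0.4 -5.7] t -92.1 clk 24.03
  S -9.263899187051024 hb -109.82920023957055
open w 85.1 F 1.1 ft [-0.5  1.7 -0.1] t -91.8 clk 24.68
  S -14.605948778276229
squeeze w 36.1 F 27.1 ft [ -0.4 -17.4  29.1] t -84.2 clk 25.48
S -9.634341423678961 J 26.385986088299063
eased w 35.6 F 30.7 ft [ 0.3  0.1 -5.1] t -88.7 clk 26.14
  S -13.579531856041285 hb -106.53494760141794
open w 84.8 F 0.9 ft [ 0.4  1.8 -0.2] t -88.6 clk 26.78
  S -21.264892316955404
squeeze w 35.8 F 28.4 ft [  0.1 -14.9  26.3] t -82.3 clk 27.57
S -14.946300089526076 J 33.736374438114055
```

```bash
cat >> pump.py <<'E'
def opn(J):
    bot.move_gripper(85);S=jaw()-J00;rep("open");print("  S",S);h=-119+J+S;bot.servo_line(pos(h+34),speed=80);return h
def step(h,F,ws=((56,30),(46,26))):
    for w,c in ws:
        bot.move_gripper(w,F);bot.servo_line(pos(h+c),speed=50)
    bot.move_gripper(30,F);s=rep("squeeze");S=jaw()-J00;J=hb(s)+119-S;print("  S",S,"J",J);return J
def board():
    c=bot.read_camera("side");P=cloud(c);im=c["image"].astype(int);X=P[...,:2]-N;t=X@D;y=X@n
    m=((im[...,2]-im[...,0])>45)&(P[...,2]>8)&(P[...,2]<26)&(abs(t)<80)&(abs(y)<95)&(abs(y)>40);v=t[m];print("  board t",np.percentile(v,[1,99]).round(1))
E
python3 - <<'E'
from pump import *
J=33.7
board();h=opn(J);J=step(h,30);board()
E
```

```text
board t [-51.2  50.6]
open w 85.3 F 0.7 ft [-0.6  0.4 -1.6] t -79.8 clk 28.27
  S -21.29350267423432
squeeze w 35.9 F 30.0 ft [-1.2 -4.3 20. ] t -81.6 clk 29.92
  S -22.352648202428007 J 41.85733933993591
  board t [-54.4  46.2]
```

```bash
python3 - <<'E'
from pump import *
J=41.9
h=opn(J);board();J=step(h,30,((50,32),));board()
c=bot.read_camera("side");cv2.imwrite("pics/p1.png",cv2.resize(c["image"][150:270,210:370],(800,600)))
E
```

```text
open w 84.6 F 1.0 ft [-1.2  1.8 -1.8] t -80.6 clk 30.61
  S -22.261186907449577
  board t [-53.8  46.4]
squeeze w 45.8 F 26.2 ft [  0.2 -18.5  28.4] t -69.9 clk 32.0
  S -20.29823683872538 J 46.48211579535123
  board t [-48.9  49.1]
```

View pics/p1.png

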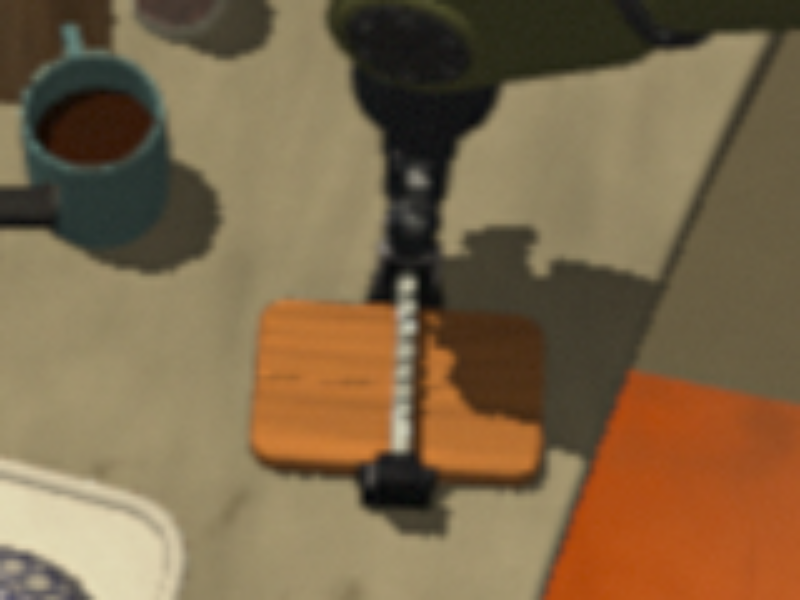

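The side view shows the pads on both edges and the seam reduced to a hairline at (330,380). The trigger stopped short at w = 45.8 mm. I'll relieve the downward rub, squeeze again, then let it out and re-squeeze to confirm it's firm.

```bash
python3 - <<'E'
from pump import *
s=bot.read_state();p=s["ee_pos"].copy();p[2]+=2;bot.servo_line(list(p),speed=20);bot.move_gripper(30,30);s=rep("resq");S=jaw()-J00;print("  S",S,"J",hb(s)+119-S)
J=hb(s)+119-S
for i in range(2):
    h=opn(J);board();J=step(h,29,());board()
    s=bot.read_state();p=s["ee_pos"].copy();p[2]+=2;bot.servo_line(list(p),speed=20);bot.move_gripper(30,29);s=rep("resq");bot.dwell(.2)
    S=jaw()-J00;J=hb(s)+119-S;print("J",J)
E
```

```text
resq w 36.0 F 35.4 ft [-1.7 -6.8  5.2] t -70.5 clk 32.84
  S -18.17125334318829 J 48.70782253578643
open w 85.3 F 0.8 ft [-0.   2.5 -1.7] t -69.9 clk 33.48
  S -20.996650012955072
  board t [-48.4  47.9]
squeeze w 57.8 F 26.6 ft [ -0.5 -16.1  19.8] t -59.4 clk 34.34
  S -15.571259120590142 J 46.27691315767102
  board t [-43.6  53.1]
resq w 50.5 F 30.2 ft [-0.4 -8.2  7.8] t -60.2 clk 35.07
J 48.38781627167552
open w 84.9 F 0.0 ft [ 0.1 -0.3  0.1] t -59.4 clk 35.81
  S -17.624966381168804
  board t [-43.9  51.7]
squeeze w 57.4 F 26.7 ft [ -1.  -16.3  19.3] t -56.2 clk 36.58
  S -12.753957682412235 J 46.87216663803038
  board t [-40.6  56. ]
resq w 50.0 F 30.2 ft [-0.1 -9.   7.2] t -57.0 clk 37.3
J 49.04855391675008
```

```bash
python3 - <<'E'
from pump import *
bot.move_gripper(85);bot.dwell(.3);s=rep("open");t=(s["ee_pos"][:2]-N)@D
bot.servo_line(pos(t,230),speed=150);bot.move_to([505,10,290],q_down(278.1));bot.dwell(.3);rep("up")
c=wrist(bot,"w_end");im=c["image"].astype(int);P=cloud(c)
X=P[...,:2]-N;tt=X@D;y=X@n
m=((im[...,2]-im[...,0])>45)&(P[...,2]>9)&(P[...,2]<26)&(abs(tt)<75)&(abs(y)<95)
v,u=np.where(m);q=plane(c,np.c_[u,v],18)[:,:2].astype(np.float32);r=cv2.minAreaRect(q);print("board",r)
w=P[(P[...,2]>118)&(P[...,2]<135)&(abs(y)<40)&(tt<-30)&(tt>-150)];print("handle",cv2.minAreaRect(w[:,:2].astype(np.float32)))
import hov;print(hov.bar(c,np.array(r[0]),98.1,30,60))
cv2.imwrite("pics/end1.png",cv2.resize(im[v.min()-30:v.max()+30,u.min()-40:u.max()+90].astype(np.uint8),(800,600),interpolation=2))
E
```

```text
open w 85.3 F 0.0 ft [-0.5  0.5  0.6] t -56.2 clk 38.29
up w 85.2 F 0.0 ft [0.4 0.2 0. ] t -53.6 clk 39.92
board ((506.7571105957031, 70.92053985595703), (156.42848205566406, 99.19344329833984), 8.112325668334961)
handle ((516.9780883789062, -10.464823722839355), (25.4661808013916, 21.56782341003418), 8.837299346923828)
(593, 'yaw', np.float32(99.04), 'pitch', np.float32(0.96), 'pt', array([503.7,  89.6,  47. ], dtype=float32), 'off', np.float64(0.4), 'fixed jaw t', array([60.2, 73.9]))
```

View pics/end1.png

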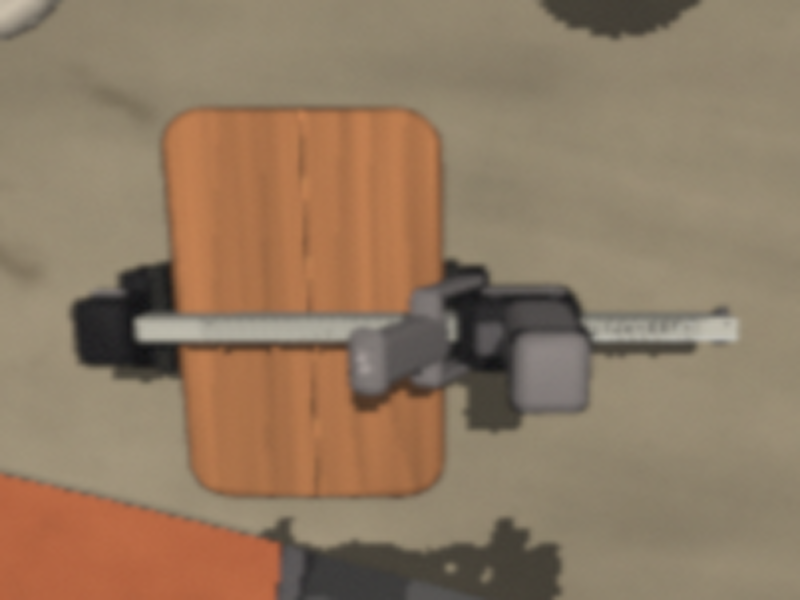

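The seam is a hairline, with board width measuring 99 mm. But the bar shows about 1° of pitch, so I'll check whether the fixed end has lifted.

```bash
python3 - <<'E'
from pump import *
import hov
B=np.array([506.8,70.9])
def chk(c,k):
    P=cloud(c);im=c["image"].astype(int);X=P[...,:2]-B;t=X@D;y=X@n
    m=((im[...,2]-im[...,0])>45)&(P[...,2]>5)&(P[...,2]<30)&(abs(t)<46)&(abs(y)<72)&(abs(y)>26)
    A=np.c_[t[m],y[m],np.ones(m.sum())];f=np.linalg.lstsq(A,P[m][:,2],rcond=None)[0]
    g=(c["depth"]>0)&(abs(P[...,2])<6)&(abs(t)<110)&(abs(y)<100);fg=np.linalg.lstsq(np.c_[t[g],y[g],np.ones(g.sum())],P[g][:,2],rcond=None)[0]
    print(k,"board slope t,y deg",np.degrees(f[:2]).round(2),"z",f[2].round(1),"| counter",np.degrees(fg[:2]).round(2),fg[2].round(1));print("  ",hov.bar(c,B,98.1,30,60))
chk(dict(np.load("pics/w_set.npz")),"before")
chk(dict(np.load("pics/w_end.npz")),"w_end")
for nme in("top","side"):chk(bot.read_camera(nme),nme)
E
```

```text
before board slope t,y deg [0.1  0.06] z 18.4 | counter [0.05 0.03] 0.6
   (514, 'yaw', np.float32(98.11), 'pitch', np.float32(-0.17), 'pt', array([503. ,  78. ,  47.4], dtype=float32), 'off', np.float64(2.8), 'fixed jaw t', array([62.8, 87.7]))
w_end board slope t,y deg [0.07 0.06] z 18.5 | counter [0.05 0.03] 0.6
   (593, 'yaw', np.float32(99.04), 'pitch', np.float32(0.96), 'pt', array([503.7,  89.6,  47. ], dtype=float32), 'off', np.float64(0.4), 'fixed jaw t', array([60.2, 73.9]))
top board slope t,y deg [-3.03 -1.77] z 17.9 | counter [-0.06 -0.22] -0.1
   (88, 'yaw', np.float32(97.41), 'pitch', np.float32(6.47), 'pt', array([503.9,  79.6,  48. ], dtype=float32), 'off', np.float64(1.6), 'fixed jaw t', array([60.7, 71.6]))
side board slope t,y deg [-0.18  0.1 ] z 17.6 | counter [-0.1   0.08] -0.1
   (112, 'yaw', np.float32(98.14), 'pitch', np.float32(1.16), 'pt', array([502.8,  77. ,  47.4], dtype=float32), 'off', np.float64(3.1), 'fixed jaw t', array([60.5, 74.7]))
```

The board is flat, and that pitch fit included the housing. I'll make one last check of firmness: a graded squeeze at 20 N, then about 29 N.

```bash
python3 - <<'E'
from pump import *
c=dict(np.load("pics/w_end.npz"));P=cloud(c);B=np.array([506.8,70.9]);X=P[...,:2]-B;t=X@D;y=X@n
for a in(5,20,35,48):
    m=(abs(t-a)<5)&(abs(y)<12)&(P[...,2]>38)&(P[...,2]<60);print(a,m.sum(),np.median(P[m][:,2]).round(1),end=" ")
print()
bot.move_to(pos(-54,200),q_down(278.1));bot.servo_line(pos(-54,103),speed=150,until_force=6);rep("down")
def up(dz):
    s=bot.read_state();p=s["ee_pos"].copy();p[2]+=dz;bot.servo_line(list(p),speed=20)
for F,dz in((20,2),(29,1.5)):
    bot.move_gripper(30,F);rep(F);up(dz);bot.move_gripper(30,F);s=rep(f"{F}r");S=jaw()-J00;print("  S",S,"J",hb(s)+119-S)
bot.dwell(.3);rep("hold");board()
E
```

```text
5 52 48.2 20 54 48.1 35 50 46.8 48 49 46.2 
down w 85.0 F 0.0 ft [-0.1 -0.4 -0. ] t -54.1 clk 41.32
20 w 60.3 F 18.0 ft [ -2.1 -12.   14.5] t -55.4 clk 41.75
20r w 56.4 F 23.5 ft [ 0.2 -6.1  3.7] t -55.9 clk 42.36
  S -12.634482760162413 J 47.57171976451839
29 w 52.3 F 28.7 ft [-0.7 -7.5  7.9] t -56.0 clk 42.62
29r w 49.4 F 29.7 ft [-0.9 -6.3  4. ] t -56.4 clk 43.11
  S -10.98103279878498 J 48.930821184876194
hold w 49.4 F 29.7 ft [-0.7 -6.2  3.3] t -56.4 clk 43.46
  board t [-37.6  57.9]
```

```bash
python3 - <<'E'
from pump import *
bot.move_gripper(85);bot.dwell(.3);s=rep("open");bot.servo_line(pos((s["ee_pos"][:2]-N)@D,230),speed=150);bot.move_to([470,10,300],q_down(278.1));bot.dwell(.3)
c=wrist(bot,"w_fin");cv2.imwrite("pics/fin.png",c["image"]);rep("up")
E
```

```text
open w 84.9 F 0.0 ft [ 0.2 -0.1 -0.9] t -56.1 clk 44.26
up w 85.0 F 0.0 ft [-0.1 -0.1 -0.4] t -48.7 clk 45.98
```

View pics/fin.png

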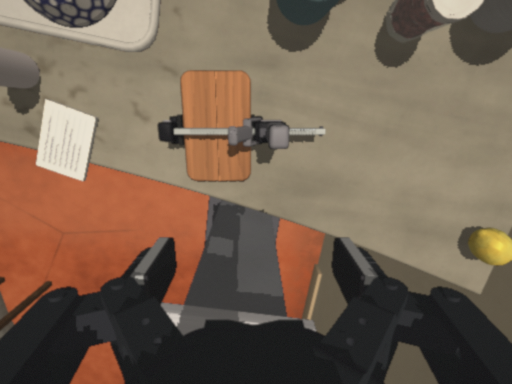

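The final view shows the seam shut, the clamp upright across the middle at about (220,132) with its trigger out, and the other things still in place.

```bash
python3 -c "
from rig import bot
print(bot.finish_job())"
```

```text
the job is handed in; nothing more can be done
None
```

The job is handed in at about 46 s: the seam is shut to a hairline, the trigger stops short of home at about 30 N (one brief 35 N reading), and the clamp stands tight across the middle of the board, which slid about 7 mm during pumping; nothing else appears to have moved.

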